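# Locate a chasing work plate on the bench jig's dowel

### The job

Pick up the work plate (copper sheet on a pitch bed), set it on the steel bench jig with its long edge along the fence, and nudge it gently until the hole in its end drops over the jig's locating pin. Leave it fully home and let go: flat on the jig, the pin in the hole, the edge along the fence. Never force the plate against the jig, and leave the hammer, the punches and the dish where they are.

Things in the scene. Friction and masses are not known exactly. Their poses are not given: they have to be found in the camera images.
- jig: Fixed dark steel bench jig: flat bed 200 (x) by 110 (y) by 12 mm. Origin under its centre, z up, x away from the robot within 0.35 rad. A bright steel fence, 180 mm long, 12 mm wide, rises 12 mm above the bed along the +y side; its inner face lies at y = +31.5 mm. A locating pin stands in a slot in the bed (see slot).
- slot (a point): Middle of the slot, on the bed's top face: x = +55, y = -7 mm in the jig, axes as the jig. The steel locating pin (12 mm in diameter, 6 mm tall, rim rounded by 1 mm) is clamped in this slot, at a different place each time: up to 7 mm either way along x, not measured, to be seen or felt. A plate set on top of the pin drops 6 mm by its own weight when its hole comes over it.
- work_grip (a point): Centre of the block on the loose work plate, 21.5 mm above the plate's underside. Block: wood, black pitch and copper sheet, 90 (x) by 50 (y) mm, upright sides, top 35 mm above the underside; grip it across its 50 mm. Plate: metal, 150 (x) by 76 (y) by 8 mm, from 55 mm to -x to 95 mm to +x of this point. 0.3 to 0.5 kg; slides under 2 to 4 N.
- work_hole (a point): Centre of the plate's locating hole at the plate's underside, in its wide bare end: through hole 14 mm in diameter, 75 mm to +x of work_grip, 38 mm from either long edge, 20 mm from the end. Axes as the plate. The plate goes on the jig with its x along the jig's x, its +y edge against the fence: the hole is then in line with the slot (y) within 0.5 mm.
- hammer: Bystander: chasing hammer lying on the bench, 190 mm long. Leave it alone.
- punch_pot: Bystander: steel pot of punches, 68 mm in diameter, 120 mm tall with the punches. Origin under its centre. Leave it alone.
- punch: Bystander: a square steel punch, 100 mm long, 8 mm thick, lying on the bench nearer the robot. Leave it alone.
- dish: Bystander: copper dish, 90 mm across, 35 mm tall. Leave it alone.
Not all that is in view belongs to the job. Leave any yellow look-alike of the part that bears work_grip alone. Several things have the shape of the jig; the one meant has the colours described above.

How it is judged:
By the outcome, as a careful person would: the job done as asked, in the order asked, and still so for the second after the job is handed in, with the robot touching nothing.
It also fails if it takes over 54 s, if anything falls off the work surface, if the arm or the gripper's body presses on something with over 40 N, if the wrist force passes 120 N, or if a joint passes its speed limit or range.

### The arm

A 6-joint arm with a two-finger parallel gripper is mounted at the origin on the work surface. World frame = base frame: x ahead of the robot, y to its left, z up, the work surface at z = 0. Lengths are in m, angles in rad, forces in N, time in s.
With the tool pointing down it reaches from about 0.225 to 0.875 m from the base axis. Payload 3.4 kg.
Tool frame: the origin (TCP) lies on the centre line of the jaws, within the pads' length; the fingertips stand 25 mm ahead of it and the grasp point (between the pads) lies 6 mm ahead of it (finger_overhang is the distance from the TCP to the fingertips, in m); z points along the fingers, y is the direction in which the jaws open and shut (so a half turn about z gives the same grasp; the last joint's range is limited). The gripper opens to 85 mm and grips with 20 to 120 N. Pads are 22 mm wide; open, the fingers measure 114 mm over their backs; the gripper's body (76 mm by 85 mm) begins 54 mm behind the grasp point. The pads swing forward as they close: fully open they stand 13 mm farther back than shut.
Start: joints at [-1.372, 0.276, 1.505, -0, 1.361, -0.121], TCP at [0.181, -0.546, 0.221] pointing down, gripper open.
Joint ranges: [-2.89, 2.89], [-0.75, 2.08], [0.22, 2.7], [-1.18, 4.32], [0.11, 2.71], [-2.7, 2.7]. Speed limits (rad/s): [2.57, 2.57, 3.14, 3.14, 3.14, 3.14].

### API

Orientations are given as a unit quaternion [w, x, y, z].
In Python, from rig import * gives the robot as it stands. Calls block until the motion is done:
- move_pose(position, orientation): joint-space move of the TCP to a pose.
- movel(position, rot=None, rate=0.15): straight line of the TCP; rot=None keeps the orientation; rate is the mean speed in m/s.
- move_joints(angles): joint-space move.
- let_go() and close_gripper(strength=None): open the fingers fully, or close them until they stop; strength is the grip in N (None keeps the last).
- dwell(seconds).
- inverse_kinematics(position, orientation): joint angles nearest the present ones, or None.
- read_camera(name): name is "scene" or "top"; returns (picture, depth): 400x640x3 uint8, blue, green, red; 400x640 float32, m along the optical axis (not along the pixel's ray), 0 where there is no reading.
- get_calibration(name): a dict with "K" (3x3 intrinsics, pixels), "R" (3x3) and "t" (3): a world point X has camera coordinates R X + t. Camera axes: x right, y down, z forward; pixel columns grow to the right and rows downward; lengths in m; the calibration is good to about 2 mm. A picture is of the moment at which its call begins. get_calibration takes no time and is no camera call.
A pose or a line that the arm cannot do raises Unreachable and nothing moves.
- sign_off(): hands the job in, once; it reports no verdict.
Readings, each from a call of its own:
- read_clock(): time.
- read_joint_positions(): joint angles.
- read_dq(): joint speeds.
- read_tau(): joint torques, N m.
- read_tool_pos(): TCP position.
- read_tcp_rot(): TCP orientation.
- read_wrist_force(): force on the tool from outside, world axes, zero at the start.
- read_torque(): the same for the moment, N m.
- read_grip_width(): finger opening in m.
Only numpy, scipy, OpenCV 4.12 (cv2) and the standard library are available. Lean on these libraries where they do the work, as an engineer would, in place of code of your own. Each camera call takes 0.05 s, during which the arm holds its last target.

## Working session

There is one attempt and no reset: what is moved stays moved. The work goes in short steps, each a Python script; the robot and the scene stay as the last script left them, time stands still between calls to the robot, and variables do not carry over. Pictures are saved under pics/ and viewed, and the job is handed in when it is done.

```bash
mkdir -p pics; ls
python3 - <<'E'
from rig import *
import cv2,numpy as np
for n in("scene","top"):
    p,d=read_camera(n); cv2.imwrite(f"pics/{n}0.png",p); np.savez(f"{n}0.npz",p=p,d=d)
    c=get_calibration(n); print(n,c)
print(read_clock(),read_tool_pos(),read_tcp_rot(),read_wrist_force())
E
```

```text
pics
scene {'K': array([[494.79924958,   0.        , 325.79348424],
       [  0.        , 494.79924958, 200.52534913],
       [  0.        ,   0.        ,   1.        ]]), 'R': array([[-0.47883562,  0.87765052, -0.02111926],
       [ 0.63010991,  0.32683079, -0.70437428],
       [-0.61129203, -0.35058695, -0.70951451]]), 't': array([ 0.28974168, -0.32085839,  1.79289445])}
top {'K': array([[382.35058206,   0.        , 312.39731449],
       [  0.        , 382.35058206, 198.02742042],
       [  0.        ,   0.        ,   1.        ]]), 'R': array([[-0.02084363, -0.99978215, -0.00109433],
       [-0.98866794,  0.02077465, -0.14867451],
       [ 0.14866485, -0.00201698, -0.98888558]]), 't': array([0.02675826, 0.54921926, 0.87657196])}
0.1 [ 0.18066739 -0.54539302  0.22022155] [-8.01285178e-04  9.87239610e-01  1.59239785e-01 -3.51880663e-05] [-0.27793268 -0.15701976  0.1923695 ]
```

View pics/scene0.png

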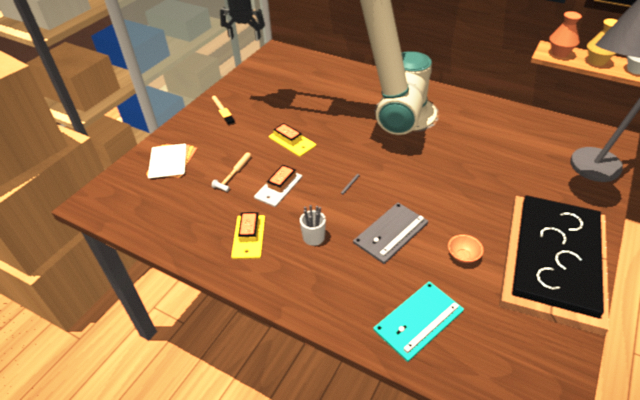

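View pics/top0.png

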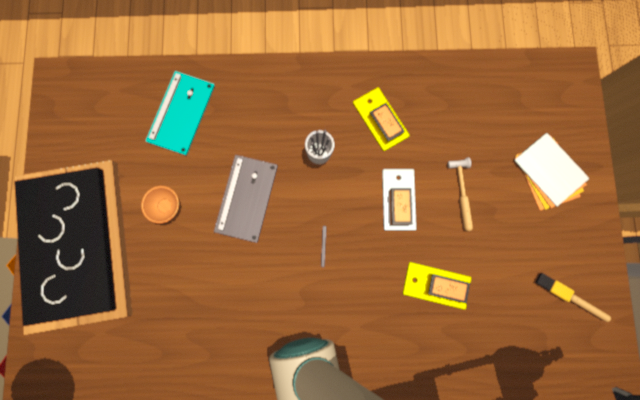

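Candidates in the top view:
- **Plates:** yellow at (381,119), yellow at (437,287) and bare metal at (399,200). The metal one fits, since the yellow ones are the look-alikes.
- **Jigs:** teal at (180,112) and dark steel at (246,198). The dark one with the bright fence fits.

I'll confirm both in an enlarged crop.

Run:
```python
import cv2,numpy as np
p=cv2.imread("pics/top0.png")
a=cv2.resize(p[150:250,205:285],None,fx=5.5,fy=5.5,interpolation=cv2.INTER_CUBIC)
b=cv2.resize(p[155:245,375:425],None,fx=5.5,fy=5.5,interpolation=cv2.INTER_CUBIC)
h=max(a.shape[0],b.shape[0]); b=cv2.copyMakeBorder(b,0,h-b.shape[0],10,0,0)
cv2.imwrite("pics/crop0.png",np.hstack([a,b]))
p=cv2.imread("pics/scene0.png")
a=cv2.resize(p[195:265,345:435],None,fx=5,fy=5,interpolation=cv2.INTER_CUBIC)
b=cv2.resize(p[160:210,245:310],None,fx=5,fy=5,interpolation=cv2.INTER_CUBIC)
b=cv2.copyMakeBorder(b,0,a.shape[0]-b.shape[0],10,0,0)
cv2.imwrite("pics/crop1.png",np.hstack([a,b]))
```

```text
(no output)
```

View pics/crop0.png

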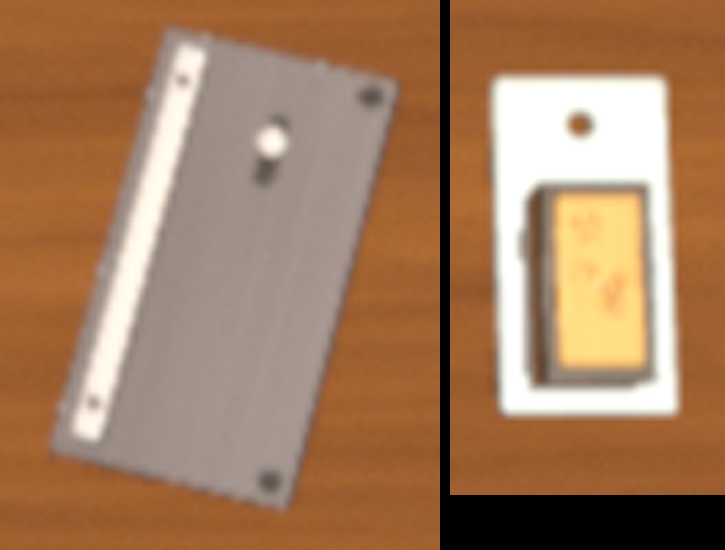

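View pics/crop1.png

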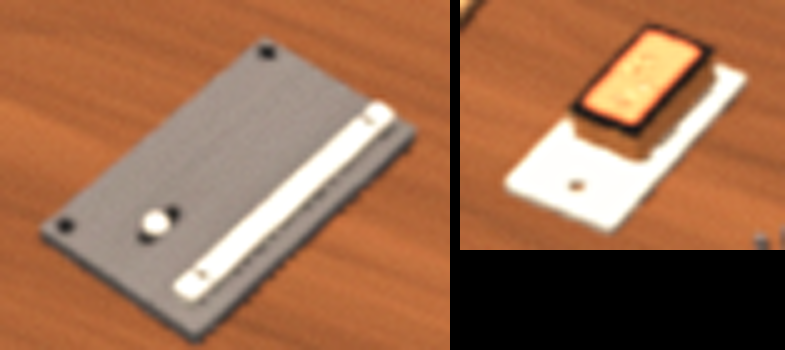

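```bash
cat > h.py <<'E'
import numpy as np
from scipy.optimize import least_squares
from rig import get_calibration
C={n:get_calibration(n) for n in("scene","top")}
def proj(n,X):
    c=C[n]; q=np.atleast_2d(X)@c["R"].T+c["t"]; u=q@c["K"].T; return u[:,:2]/u[:,2:]
def tw(pose,L):
    x,y,a=pose; L=np.atleast_2d(L); c,s=np.cos(a),np.sin(a)
    return np.c_[x+c*L[:,0]-s*L[:,1], y+s*L[:,0]+c*L[:,1], L[:,2]]
def ray(n,px,z):
    c=C[n]; o=-c["R"].T@c["t"]; d=c["R"].T@np.linalg.solve(c["K"],[px[0],px[1],1]); return o+d*(z-o[2])/d[2]
def fit(obs,x0):
    f=lambda p:np.concatenate([(proj(n,tw(p,L))-u).ravel() for n,L,u in obs])
    r=least_squares(f,x0,loss='soft_l1'); return r.x,r.fun.reshape(-1,2)
E
cat > m.py <<'E'
from h import *
def un(c,s,off,x0=0): c=np.array(c,float); c[:,0]-=x0; return (c+.5)/s-.5+np.array(off)
J=np.array([[.1,.055,.012],[.1,-.055,.012],[-.1,-.055,.012],[-.1,.055,.012]])
jt=un([(168,30),(397,80),(288,507),(50,452)],5.5,(205,150))
js=un([(195,330),(40,232),(265,40),(415,128)],5,(345,195))
P=np.array([[.095,.038,.008],[.095,-.038,.008],[-.055,-.038,.008],[-.055,.038,.008],[.075,0,.008]])
pt=un([(491,78),(665,76),(679,412),(502,414),(580,124)],5.5,(375,155),450)
ps=un([(610,232),(507,183),(747,75),(577,185)],5,(245,160),460)
for nm,L,t,s,si,x0 in(("jig",J,jt,js,[0,1,2,3],(.6,.2,0)),("plate",P,pt,ps,[0,1,3,4],(.6,-.2,0))):
    for w,o in(("both",[("top",L,t),("scene",L[si],s)]),("top",[("top",L,t)]),("scene",[("scene",L[si],s)])):
        x,r=fit(o,x0); print(nm,w,x.round(4)); print(r.round(1).tolist())
print("pin top",ray("top",un([(271,141)],5.5,(205,150))[0],.018),ray("scene",un([(155,222)],5,(345,195))[0],.018))
print("blk top",ray("top",un([(601,283)],5.5,(375,155),450)[0],.035),ray("scene",un([(645,80)],5,(245,160),460)[0],.035))
for n in C: print(n, -C[n]["R"].T@C[n]["t"])
E
python3 m.py
```

```text
jig both [ 0.5588  0.1809 -0.2539]
[[-0.5, -0.7], [0.1, 0.1], [-0.1, 0.4], [-0.4, -0.0], [0.1, 1.0], [-0.5, -0.9], [-0.8, -1.1], [0.2, -0.2]]
jig top [ 0.5587  0.1803 -0.2523]
[[-0.4, -0.6], [0.3, 0.1], [0.2, 0.4], [-0.1, 0.0]]
jig scene [ 0.5594  0.1819 -0.2577]
[[0.2, 1.3], [-0.3, -0.7], [-0.5, -0.8], [0.5, 0.2]]
plate both [ 0.5278 -0.1989 -0.0168]
[[0.4, 0.8], [-1.0, 1.0], [-0.9, -0.4], [0.3, -0.6], [-0.4, 0.1], [-0.1, -1.0], [-0.4, 0.2], [-0.9, 0.3], [-0.3, -0.1]]
plate top [ 0.5281 -0.1997 -0.0164]
[[0.7, 0.6], [-0.7, 0.8], [-0.6, -0.6], [0.7, -0.8], [-0.1, -0.0]]
plate scene [ 0.5277 -0.1967 -0.0303]
[[0.1, -0.8], [-0.1, 0.2], [-0.2, 0.7], [0.1, 0.0]]
pin top [0.61343428 0.15936758 0.018     ] [0.61309088 0.15956172 0.018     ]
blk top [ 0.52651785 -0.20015664  0.035     ] [ 0.52847734 -0.19497068  0.035     ]
scene [1.43689678 0.47913987 1.05219937]
top [0.41323778 0.01711063 0.94851356]
```

Run:
```python
from h import *
import cv2
z=np.load("scene0.npz");p,d=z["p"],z["d"]
cv2.imwrite("pics/grip.png",cv2.resize(p[0:60,200:290],None,fx=8,fy=8,interpolation=cv2.INTER_CUBIC))
c=C["scene"];v,u=np.mgrid[0:60,200:290];D=d[0:60,200:290]
X=np.stack([(u-c["K"][0,2])/c["K"][0,0]*D,(v-c["K"][1,2])/c["K"][1,1]*D,D],-1)
W=(X-c["t"])@c["R"]
m=(D>0)&(np.linalg.norm(W[...,:2]-[.181,-.546],axis=-1)<.09)&(W[...,2]>.1)
for r in range(60):
    k=m[r]
    if k.any():
        i=np.where(k)[0]; print(r, i.min()+200,i.max()+200, W[r,i,2].min().round(4))
w=W[m]; o=np.argsort(w[:,2])[:15]; print(w[o].round(3))
```

```text
0 227 250 0.3744
1 227 250 0.3736
2 227 250 0.3703
3 228 250 0.3695
4 228 250 0.3656
5 228 250 0.3607
6 228 250 0.3591
7 222 250 0.3453
8 221 251 0.3434
9 221 260 0.3418
10 220 260 0.3413
11 220 261 0.3387
12 220 261 0.335
13 220 261 0.3295
14 220 261 0.325
15 220 262 0.3241
16 220 262 0.3131
17 220 262 0.3141
18 220 262 0.3109
19 220 263 0.3041
20 220 263 0.3021
21 220 263 0.2973
22 220 263 0.2985
23 220 264 0.2934
24 220 264 0.2926
25 220 264 0.2898
26 221 263 0.2841
27 225 263 0.2779
28 226 262 0.2746
29 227 261 0.2681
30 227 259 0.2684
31 227 259 0.2637
32 227 259 0.2638
33 227 259 0.2617
34 228 259 0.2532
35 228 260 0.2473
36 228 260 0.2436
37 230 259 0.2487
38 230 259 0.243
39 255 258 0.2443
40 256 257 0.2488
[[ 0.195 -0.586  0.243]
 [ 0.183 -0.591  0.244]
 [ 0.163 -0.5    0.244]
 [ 0.201 -0.586  0.246]
 [ 0.183 -0.591  0.247]
 [ 0.193 -0.591  0.248]
 [ 0.198 -0.583  0.249]
 [ 0.178 -0.493  0.249]
 [ 0.18  -0.496  0.249]
 [ 0.166 -0.497  0.249]
 [ 0.202 -0.585  0.25 ]
 [ 0.209 -0.583  0.25 ]
 [ 0.204 -0.587  0.251]
 [ 0.19  -0.589  0.251]
 [ 0.199 -0.59   0.251]]
```

View pics/grip.png

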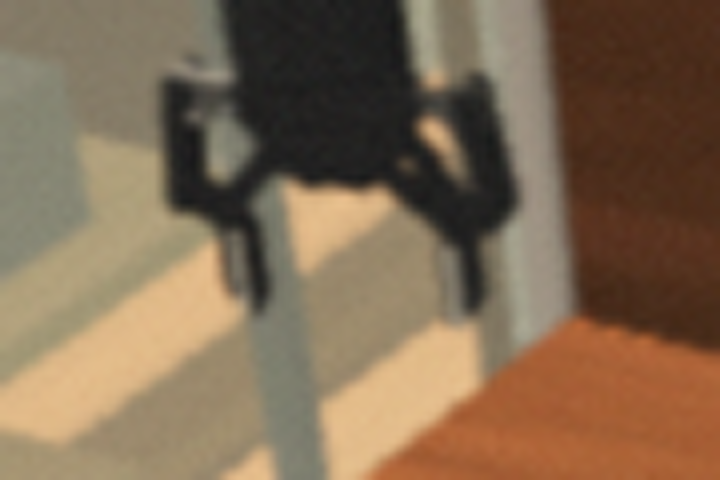

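Run:
```python
from h import *
for y in(-.59,-.5):
  for z in (.195,.208,.22,.243): print(y,z,(proj("scene",[.181,y,z])[0]-[200,0])*8+3.5)
z=np.load("scene0.npz");d=z["d"]
c=C["scene"]
for u,v in((330,150),(450,180),(160,220),(200,260)):
    D=d[v,u];X=np.array([(u-c["K"][0,2])/c["K"][0,0]*D,(v-c["K"][1,2])/c["K"][1,1]*D,D]);print(((X-c["t"])@c["R"]).round(4))
print([d[38,c] for c in range(225,265,2)])
```

```text
-0.59 0.195 [288.91220226 393.57471895]
-0.59 0.208 [284.46983346 366.33111603]
-0.59 0.22 [280.32721385 340.92577743]
-0.59 0.243 [272.27233516 291.52782642]
-0.5 0.195 [457.55001572 439.0182929 ]
-0.5 0.208 [453.93532079 411.51710854]
-0.5 0.22 [450.56389437 385.86675034]
-0.5 0.243 [444.00676769 335.97906877]
[ 0.317  -0.1412  0.0014]
[ 0.2716  0.2579 -0.0023]
[ 8.234e-01 -4.306e-01  8.000e-04]
[ 0.8856 -0.2329  0.0013]
[np.float32(2.241894), np.float32(2.2495384), np.float32(2.2580667), np.float32(1.7010314), np.float32(2.2882082), np.float32(2.3043582), np.float32(2.313148), np.float32(2.3272395), np.float32(2.335994), np.float32(2.3631017), np.float32(2.3677297), np.float32(2.3866975), np.float32(2.3984458), np.float32(2.4111161), np.float32(2.4208653), np.float32(1.679884), np.float32(1.6854124), np.float32(1.6798576), np.float32(2.4867618), np.float32(2.4930701)]
```

```bash
cat >> h.py <<'E'
def q(yaw):
    s=yaw+np.pi; return [0,np.cos(s/2),np.sin(s/2),0]
E
python3 - <<'E'
from rig import *
from h import *
import cv2
for p,y in(((.5278,-.199,.14),-.02),((.5278,-.199,.05),-.02),((.56,.18,.1),-.254),((.56,.18,.055),-.254)):
    print(inverse_kinematics(p,q(y)))
move_pose((.5278,-.199,.12),q(-.018))
dwell(.2)
p,d=read_camera("scene");np.savez("s1.npz",p=p,d=d)
print(read_clock(),read_tool_pos(),read_wrist_force())
for z in(.095,.12,.145):print(proj("scene",[[.5278,-.199,z]]))
cv2.imwrite("pics/s1.png",cv2.resize(p[80:210,220:340],None,fx=4.6,fy=4.6,interpolation=cv2.INTER_CUBIC))
p,d=read_camera("top");cv2.imwrite("pics/t1.png",cv2.resize(p[100:260,340:460],None,fx=3.6,fy=3.6,interpolation=cv2.INTER_CUBIC))
E
```

```text
[-4.83902255e-01  3.16421769e-01  1.65663321e+00 -4.44089210e-16
  1.16853767e+00 -2.03469858e+00]
[-4.83902255e-01  4.06397824e-01  1.77333695e+00 -4.44089210e-16
  9.61857883e-01 -2.03469858e+00]
[ 1.92739288e-01  3.85360061e-01  1.65819299e+00 -4.44089210e-16
  1.09803960e+00 -1.12405704e+00]
[ 1.92739288e-01  4.30986700e-01  1.71300282e+00 -4.44089210e-16
  9.97603135e-01 -1.12405704e+00]
2.1667 [ 0.52765443 -0.19966934  0.1200972 ] [1.01665903 0.32566896 0.03995622]
[[278.87226497 160.12430424]]
[[278.12063783 153.64285726]]
[[277.35045683 147.0014163 ]]
```

View pics/s1.png

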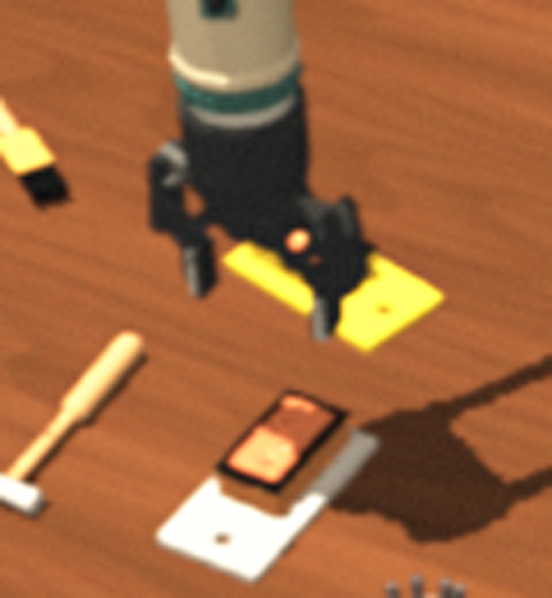

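Run:
```python
from rig import *
from h import *
import cv2
movel((.5278,-.1985,.06),rate=.15)
print(read_wrist_force())
movel((.5278,-.1985,.043),rate=.06)
print(read_clock(),read_tool_pos(),read_wrist_force(),read_grip_width())
p,d=read_camera("scene");np.savez("s2.npz",p=p,d=d)
cv2.imwrite("pics/s2.png",cv2.resize(p[120:220,230:330],None,fx=6,fy=6,interpolation=cv2.INTER_CUBIC))
c=C["scene"];v,u=np.mgrid[120:220,230:330];D=d[120:220,230:330]
X=np.stack([(u-c["K"][0,2])/c["K"][0,0]*D,(v-c["K"][1,2])/c["K"][1,1]*D,D],-1)
W=(X-c["t"])@c["R"]
cv2.imwrite("pics/z2.png",cv2.resize(cv2.applyColorMap(np.clip(W[...,2]*2000,0,255).astype(np.uint8),cv2.COLORMAP_JET),None,fx=6,fy=6,interpolation=cv2.INTER_NEAREST))
```

```text
[-0.36140207  0.38503454 -0.77318685]
3.2 [ 0.52757491 -0.19837485  0.04272288] [ 0.44863204 -0.06859872  0.65552609] 0.08548819620612651
```

View pics/s2.png

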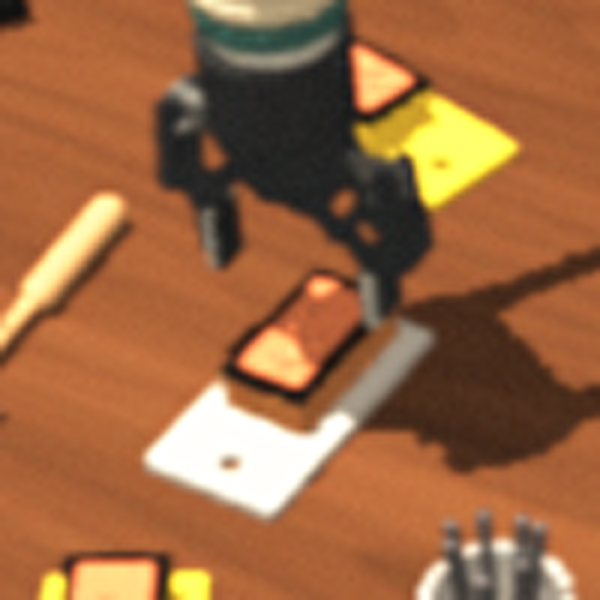

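View pics/z2.png

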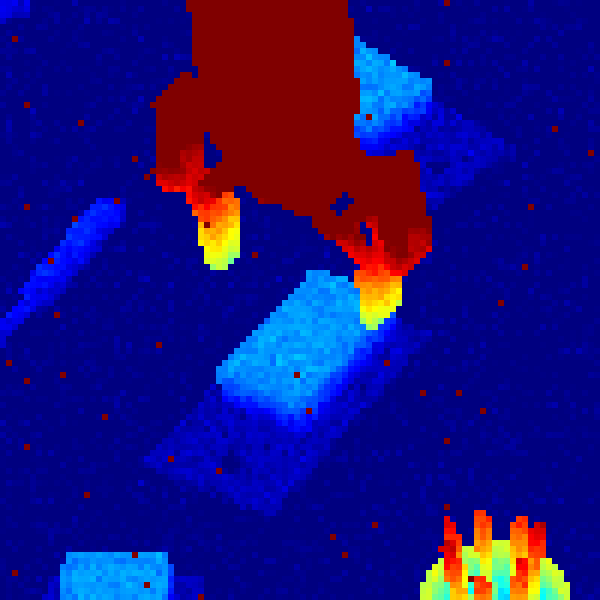

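Run:
```python
from rig import *
from h import *
import cv2
z=.043
f0=np.array(read_wrist_force())
while z>.0105:
    z-=.004
    movel((.5278,-.1985,z),rate=.04)
    f=np.array(read_wrist_force())-f0
    print(round(z,4),np.round(f,1),read_tool_pos()[2].round(4))
    if abs(f[2])>4: break
print(read_clock())
p,d=read_camera("scene")
cv2.imwrite("pics/s3.png",cv2.resize(p[120:220,230:330],None,fx=6,fy=6,interpolation=cv2.INTER_CUBIC))
```

```text
0.039 [-0.7 -0.2  0.1] 0.0388
0.035 [-0.   0.1 -0.1] 0.0347
0.031 [-0.9 -0.5 -0.3] 0.0307
0.027 [-0.3 -0.6  0.2] 0.0267
0.023 [-0.7  0.8 -1. ] 0.0227
0.019 [-0.9 -0.1  0.3] 0.0187
0.015 [-1.   0.4  0.6] 0.0147
0.011 [-1.4  0.2  0.7] 0.0107
0.007 [-0.3 -0.   0.6] 0.0067
5.5
```

View pics/s3.png

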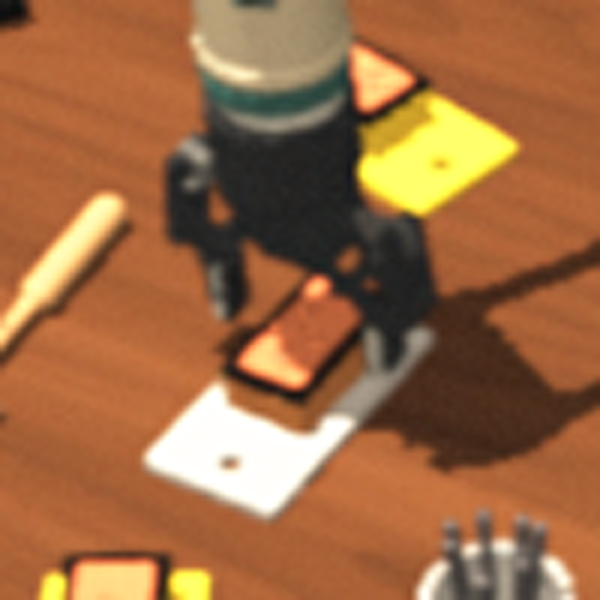

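Run:
```python
from rig import *
from h import *
import cv2
f0=np.array(read_wrist_force())
movel((.5278,-.1985,.002),rate=.04)
print(np.array(read_wrist_force())-f0)
close_gripper(40)
print(read_clock(),read_grip_width(),np.array(read_wrist_force())-f0,read_torque())
p,d=read_camera("scene")
cv2.imwrite("pics/s4.png",cv2.resize(p[120:220,230:330],None,fx=6,fy=6,interpolation=cv2.INTER_CUBIC))
```

```text
[-0.40252996 -0.33168249 -0.1423762 ]
6.25 0.049294334284468805 [-0.53942669 -0.68681683  1.55836467] [ 0.00531417  0.0623601  -0.04428966]
```

View pics/s4.png

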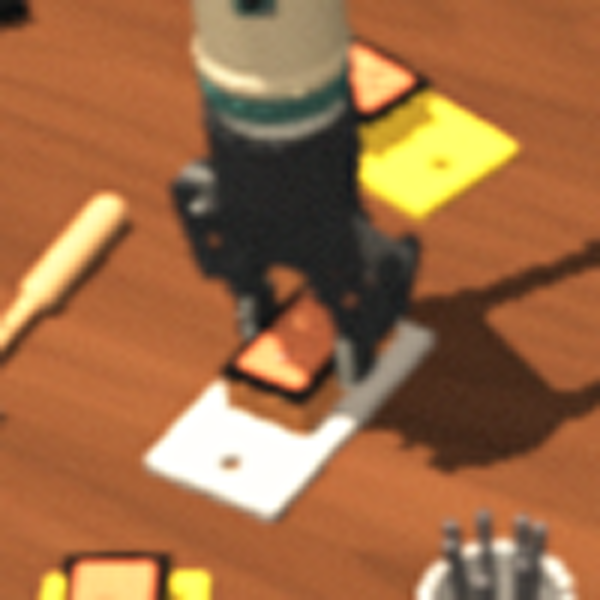

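```bash
cat >> h.py <<'E'
JIG=(.5588,.1809,-.254)
def jw(x,y,z): 
    return tw(JIG,[[x,y,z]])[0]
def wj(X):
    c,s=np.cos(JIG[2]),np.sin(JIG[2]); d=np.array(X[:2])-JIG[:2]; return np.array([c*d[0]+s*d[1],-s*d[0]+c*d[1]])
E
python3 - <<'E'
from rig import *
from h import *
import cv2
movel((.5278,-.1985,.16),rate=.2)
print(read_wrist_force(),read_grip_width())
move_pose(jw(-.0168,-.0125,.16),q(JIG[2]))
movel(jw(-.0168,-.0125,.05),rate=.15)
dwell(.2)
print(read_clock(),read_tool_pos(),jw(-.0168,-.0125,.05),read_wrist_force(),read_grip_width())
p,d=read_camera("scene");cv2.imwrite("pics/s5.png",p);cv2.imwrite("pics/s5c.png",cv2.resize(p[185:275,335:445],None,fx=7,fy=6.6,interpolation=cv2.INTER_CUBIC))
p,d=read_camera("top");cv2.imwrite("pics/t5.png",p);cv2.imwrite("pics/t5c.png",cv2.resize(p[145:255,205:300],None,fx=5.4,fy=5.4,interpolation=cv2.INTER_CUBIC))
E
```

```text
[ 0.59428289  0.88248355 -5.03736824] 0.04907555095208327
9.7167 [0.54020536 0.17315903 0.05111652] [0.53939806 0.17302253 0.05      ] [ 0.28037454 -0.72866477 -3.59165941] 0.049297242451145036
```

View pics/s5c.png

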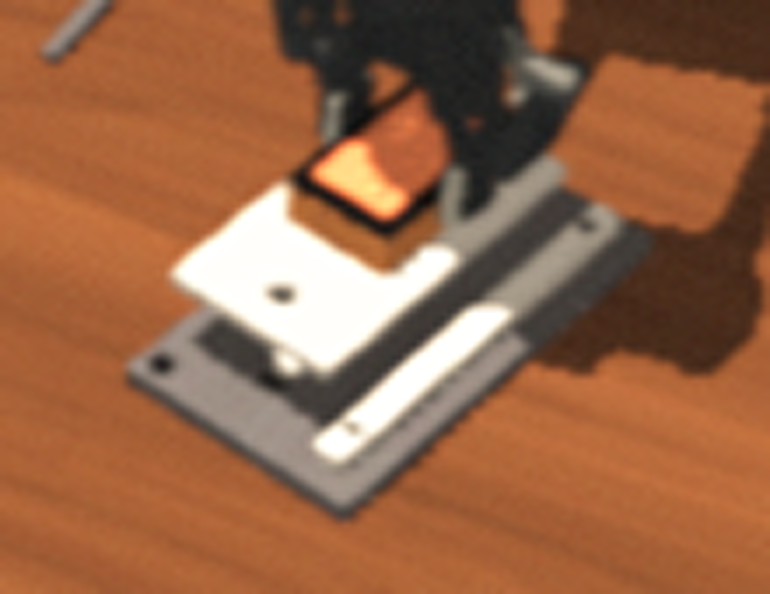

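View pics/t5c.png

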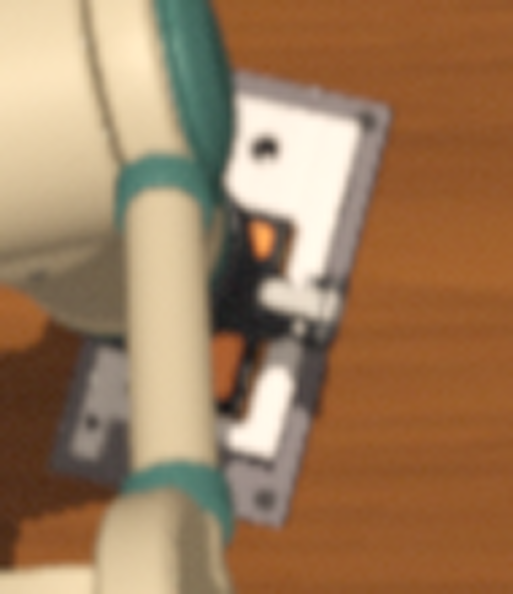

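```bash
cat > m5.py <<'E'
from h import *
def un(c,s,off): return (np.array(c,float)+.5)/np.array(s)-.5+np.array(off)
s=un([(172,273),(322,365),(562,165),(282,293)],(7,6.6),(335,185))
t=un([(362,120),(270,458),(264,148)],5.4,(205,145))
Ls=np.array([[.095,-.038,.008],[.095,.038,.008],[-.055,.038,.008],[.075,0,.008]]);Lt=np.array([[.095,-.038,.008],[-.055,-.038,.008],[.075,0,.008]])
def f(p,split=False):
    g=lambda L:tw(p[:3],L)+[0,0,p[3]]
    return np.concatenate([(proj("scene",g(Ls))-s).ravel(),(proj("top",g(Lt))-t).ravel()])
r=least_squares(f,(.54,.17,-.254,.05),loss='soft_l1');print(r.x,r.fun.reshape(-1,2).round(1).tolist())
print("grip in jig",wj(r.x[:2]),"hole in jig",wj(tw(r.x[:3],[[.075,0,0]])[0]))
for n,h in(("scene",s[3]),("top",t[2])):print(n,wj(ray(n,h,.057)))
from rig import *
print(wj(read_tool_pos()))
E
python3 m5.py
```

```text
[ 0.54051016  0.17335298 -0.25945861  0.0494199 ] [[-0.3, -0.3], [0.3, 0.4], [0.3, 0.1], [-0.4, -0.3], [-0.5, 0.8], [0.3, -0.6], [0.1, -0.1]]
grip in jig [-0.01580661 -0.0119007 ] hole in jig [ 0.05919227 -0.01231009]
scene [ 0.05902457 -0.01117564]
top [ 0.05905119 -0.01211983]
[-0.01639831 -0.01225356]
```

```bash
cat >> h.py <<'E'
def fj(f):
    c,s=np.cos(JIG[2]),np.sin(JIG[2]); return np.array([c*f[0]+s*f[1],-s*f[0]+c*f[1],f[2]])
E
python3 - <<'E'
from rig import *
from h import *
R=q(JIG[2])
def F(n=4): return np.mean([fj(read_wrist_force()) for _ in range(n)],0)
movel(jw(-.0177,-.0125,.0225),R,rate=.1)
dwell(.2);t=read_clock()
f0=F(6);print(f0.round(2),t,read_clock(),wj(read_tool_pos())*1e3,read_tool_pos()[2])
np.save("f0.npy",f0)
y=-.0125
while y<-.003:
    y+=.001 if y<-.0086 else .0005
    movel(jw(-.0177,y,.0225),R,rate=.02)
    f=F()-f0; print(round(y*1e3,1),f.round(1),(wj(read_tool_pos())*1e3).round(2))
    if abs(f[1])>3 or np.linalg.norm(f)>6: break
print(read_clock(),np.round(read_torque(),2))
E
```

```text
[-0.16 -0.31 -4.01] 10.4417 10.4417 [-17.2804063  -12.26220326] 0.023063477470704374
-11.5 [-0.6 -0.1 -0.2] [-17.58 -11.35]
-10.5 [ 1.4 -0.   0.6] [-17.65 -10.41]
-9.5 [1.  0.4 0. ] [-17.68  -9.46]
-8.5 [-0.2 -0.2 -0.6] [-17.68  -8.43]
-8.0 [0.7 0.6 0.7] [-17.7   -7.97]
-7.5 [-0.3 -1.  -0.9] [-17.67  -7.47]
-7.0 [ 0.3  0.2 -0.1] [-17.7   -6.98]
-6.5 [-0.1  0.2 -0.8] [-17.76  -6.65]
-6.0 [-0.3 -3.1  2.2] [-17.79  -6.62]
12.6917 [-0.57  0.14 -0.18]
```

Run:
```python
from rig import *
from h import *
R=q(JIG[2]); f0=np.load("f0.npy")
def F(n=4): return np.mean([fj(read_wrist_force()) for _ in range(n)],0)
x,y=-.0174,-.0068
movel(jw(x,y,.0225),R,rate=.02)
print((F()-f0).round(1))
z=.0225
while z>.0125:
    z-=.0007
    movel(jw(x,y,z),R,rate=.02)
    f=F()-f0; print(round(z*1e3,1),f.round(1),(wj(read_tool_pos())*1e3).round(2),(read_tool_pos()[2]*1e3).round(2))
    if f[2]>3 or np.linalg.norm(f)>6: break
print(read_clock(),np.round(read_torque(),2))
```

```text
[ 0.6 -1.   0.7]
21.8 [ 0.6 -0.9 -0. ] [-17.37  -6.66] 21.73
21.1 [ 0.6 -0.8  0.8] [-17.37  -6.66] 21.03
20.4 [ 0.2  0.8 -0.8] [-17.43  -6.67] 20.35
19.7 [-0.  -0.5 -0.2] [-17.41  -6.69] 19.68
19.0 [-0.4  0.3  0.3] [-17.41  -6.77] 18.96
18.3 [0.3 0.  0.5] [-17.45  -6.81] 18.23
17.6 [ 0.6 -0.6  0.4] [-17.44  -6.84] 17.54
16.9 [-0.9  1.  -0.7] [-17.46  -6.83] 16.83
16.2 [0.7 0.8 0.7] [-17.46  -6.81] 16.15
15.5 [ 0.   0.7 -0.2] [-17.43  -6.83] 15.44
14.8 [-0.2 -0.1 -0.2] [-17.45  -6.82] 14.74
14.1 [ 0.1 -0.2  2.2] [-17.25  -6.73] 14.39
13.4 [-1.9 -0.4 10.4] [-17.27  -6.73] 14.3
16.1917 [-0.17  0.42  0.02]
```

Run:
```python
from rig import *
from h import *
import cv2
R=q(JIG[2]); f0=np.load("f0.npy")
def F(n=4): return np.mean([fj(read_wrist_force()) for _ in range(n)],0)
x=-.0173
movel(jw(x,-.0067,.0141),R,rate=.02); print((F()-f0).round(1))
for y in(-.0065,-.0063,-.0061):
    movel(jw(x,y,.0141),R,rate=.02)
    f=F()-f0; print(f.round(1),(wj(read_tool_pos())*1e3).round(2),(read_tool_pos()[2]*1e3).round(2))
    if f[1]<-2.5: break
movel(jw(x,-.0066,.0141),R,rate=.02); print((F()-f0).round(1))
let_go(); dwell(.2)
print(read_grip_width(),F().round(1))
movel(jw(x,-.0066,.09),R,rate=.12)
movel(jw(-.14,-.04,.2),R,rate=.25)
p,d=read_camera("scene");cv2.imwrite("pics/s6c.png",cv2.resize(p[185:275,335:445],None,fx=7,fy=6.6,interpolation=cv2.INTER_CUBIC))
p,d=read_camera("top");cv2.imwrite("pics/t6c.png",cv2.resize(p[145:255,205:300],None,fx=5.4,fy=5.4,interpolation=cv2.INTER_CUBIC))
print(read_clock())
```

```text
[-1.3 -0.1  7.3]
[-0.7 -1.9  8.5] [-17.2   -6.67] 14.32
[-2.4 -3.2  9.2] [-17.22  -6.68] 14.33
[-1.1 -1.9  9.3]
0.08526585193144857 [-0.4 -0.5 -0.4]
19.55
```

View pics/s6c.png

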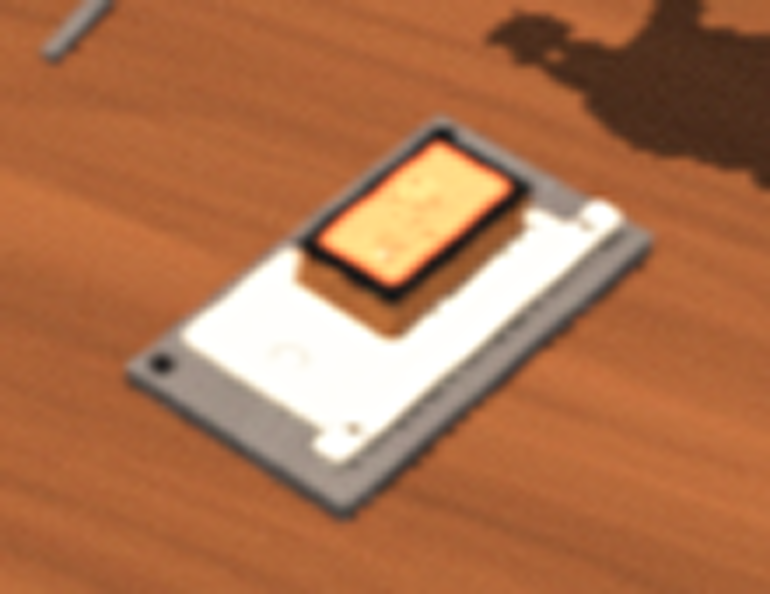

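View pics/t6c.png

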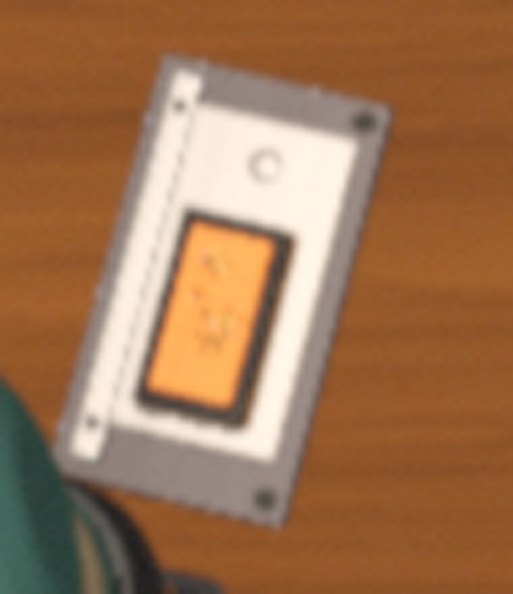

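The plate lies flat on the dark jig with its edge along the fence. The bright pin fills the hole at about (266,165) in the top crop and about (290,353) in the scene crop. The gripper is clear.

Run:
```python
from rig import *
dwell(.3); print(read_wrist_force(),read_clock()); sign_off()
```

```text
[-0.76998588 -0.93974523 -0.64623546] 19.85
the job is handed in; nothing more can be done
```

The work plate is on the dark steel jig: flat, its long edge along the fence and the pin in the hole. I let go and handed the job in at 19.9 s. I gripped the plate by its block, touched it lightly against the fence at about 3 N and lowered it over the pin.

**Last checks:**
- **Fit:** the plate met nothing at pin height and stopped with its underside at about 12.4 mm, which is bed level. It pressed on the bed with about 10 N at most.
- **Pictures:** both cameras show the pin filling the hole and the edge along the fence. The gripper was clear of everything. I did not move near the hammer, punches or dish, but took no final full picture of them.

**Not as described:**
- **Fingertips:** in the camera images the open fingertips sat about 20 mm behind the TCP, not ahead of it as stated. I went by the images and lowered in small steps, checking the force, before gripping.
- **Nudge:** I measured the pin from the images first, so the hole went straight over it and no searching along the slot was needed.

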